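# Find the flush release by feel and open the bedside socket lid

### The arm

A 7-joint arm with a two-finger parallel gripper is mounted at the origin on the work surface. World frame = base frame: x ahead of the robot, y to its left, z up, the work surface at z = 0. Lengths are in m, angles in rad, forces in N, time in s.
With the tool pointing down it reaches from about 0.35 to 0.9 m from the base axis. Payload 19.9 kg.
Tool frame: the origin (TCP) lies at the very end of the fingers, on their centre line; the grasp point (between the pads) lies 19 mm behind it; z points along the fingers, y is the line along which they close (so a half turn about z gives the same grasp; the last joint's range is limited). The gripper opens to 94 mm and grips with 3 to 60 N. Pads are 16 mm wide; open, the fingers measure 119 mm over their backs; the gripper's body (75 mm by 177 mm) begins 78 mm behind the grasp point.
Start: joints at [1.117, 0.417, -0.01, 1.614, 0.005, 1.111, -0.053], TCP at [0.251, -0.572, 0.205] pointing down, gripper open.
Joint ranges: [-2.81, 2.81], [-0.39, 2.02], [-1.27, 1.25], [0.06, 2.57], [-1.19, 4.33], [0.19, 2], [-2.82, 2.82]. Speed limits (rad/s): [1.89, 1.89, 2.39, 2.39, 3.01, 3.01, 3.01].

### API

Orientations are given as a unit quaternion [x, y, z, w].
In Python, from station import r, optics, workorder gives the robot as it stands. The module is installed in compiled form; this text tells all that it offers.
- The arm moves only by the shell command python3 -m creep 'ROWS' [OPENING]. ROWS is JSON, a list of rows, each an object of numbers: "dx", "dy", "dz": the shift along the world's x, y, z normalised to -1 to 1, where 1 is 2 cm; "rx", "ry", "rz": the turn, a rotation vector about the world's x, y, z normalised to -1 to 1, where 1 is 6 degrees. In form: [{"dx": .., "dy": .., "dz": .., "rx": .., "ry": .., "rz": ..}, ...]. A call has 1 to 8 rows; each row shifts and turns the commanded pose from where the row before left it; what a row does not reach is not made up. A row lasts 1/10 s, in which the tool goes at most 50 mm and 8.59 degrees, less where a joint would pass 70% of its speed; a pose out of reach is approached as far as the arm can. A call with a number of a shift or a turn outside -1 to 1 is refused whole. A call with a gripper value outside its range is refused whole. OPENING is the opening, from 0 (shut) to 1 (fully open), set as the call begins (- or left out, the last holds). The fingers move at their own pace and stop on an object; the grip force is fixed at half the most. Time passes only in rows, so rows that do not move let the fingers close. It gives the time, the measured TCP pose, the force, the opening and the grip force at its end, in the units of the state.
- r.observe(): the state, without advancing time (a new reading comes with each control period).
- optics.read_camera(name): name is "side" or "top"; returns a dict with "color" (400x640x3 uint8, red, green, blue), "mtx" (3x3 intrinsics, pixels), "k1" (the pictures are not rectified: a ray, as slopes to the right and down, at radius r is drawn at 1 + k1 r^2 times it, then the intrinsics apply), "rvec" (rotation vector, rad) and "tvec" (3), from world to camera coordinates, as OpenCV has them. Camera axes: x right, y down, z forward; pixel columns grow to the right and rows downward; lengths in m; the calibration is good to about 2 mm. A picture is of the moment at which its call begins. There is no depth.
- workorder.finish_job(): hands the job in; it is judged then, once.
The state is a dict: "time": time; "joints": joint angles; "joint_velocities": joint speeds; "effort": joint torques, N m; "position": TCP position; "ee_rot": TCP orientation; "contact_force": force on the tool from outside, world axes, zero at the start; "moment": the same for the moment, N m; "finger_gap": finger opening in m; "finger_force": force on a finger pad.
Only numpy, scipy, OpenCV 4.12 (cv2) and the standard library are available. Lean on these libraries where they do the work, as an engineer would, in place of code of your own. Each camera call takes 0.05 s, during which the arm holds its last target. There are 200 camera calls.

### The job

Open the socket lid of the bedside console. Its release button lies flush and unmarked somewhere in the metal strip in front of the lid: put a fingertip down on either end of the strip, feel along from there until you find the button, and press it in so that the lid springs open. Then let the button come back up and take your hand away, with the lid standing fully open and the phone, the remote control and the tumbler left where they are.

Things in the scene. Friction and masses are not known exactly. Their poses are not given: they have to be found in the camera images.
- console: Fixed low box in dark wood, 210 mm deep (x), 520 long (y), 70 high. Origin: centre of its underside; x points away from the robot, to the lid's hinge; z up. In its top: a flat bare-metal strip, x -92 to -40 mm, y -140 to +140, sunk 3 mm below the wood (face 67 mm above the table); a wood bar, x -40 to -30; the dark wood lid, x -28 to +88, y -138 to +138, level with the wood (70 mm).
- strip_middle (a point): Fixed point, NOT the button: middle of the strip's face, on its centre line (console x -66 mm, y 0), 66.5 mm above the table; axes as the console's. Between the two end pieces (y -90 to +90 mm) the strip is 0.5 mm lower than they are, and solid metal but for the release button, whose centre lies on the centre line anywhere from y -60 to +60 mm: not given, to be found.
- release (a joint): Travel of the release button, m: 0 up, 0.005 fully in; frees the lid at about 0.003, springs back up. A flat plate of the strip's metal, 42 mm across the strip by 48 mm along it, face 2 mm below the strip around it (64.5 mm above the table), 1.5 mm gap all round. Goes straight down; 1.5 N starts it, 5.5 N is fully in. To the touch: the tip sinks past the strip's level and the plate gives.
- strip_end_left: Fixed, solid end piece of the metal strip at the console's +y end, 52 mm (x) by 50 mm (y). Origin at the centre of its upper face, 67 mm above the table (console x -66, y +115 mm); axes as the console's.
- strip_end_right: The same at the console's -y end (console x -66, y -115 mm). Origin at the centre of its upper face.
- lid (a joint): Angle of the lid, rad: 0 shut and caught (plays up to 0.01), 1.4 fully open. Hinged along its far edge (console x +88 mm, 70 mm above the table). Once freed, a soft damped spring swings the edge beside the strip up and away in about 3 s, with about 1 N at that edge, and holds it up; it rests against a hand that is above it.
- phone: Loose dark smartphone lying on the wood at one end of the console's top, 148 x 72 x 9 mm; origin at the centre of its underside, x along its length. Leave it alone.
- remote: Loose black remote control lying on the wood at the other end of the console's top, 165 x 44 x 18 mm; origin at the centre of its underside, x along its length. Leave it alone.
- tumbler: Loose drinking glass standing on the table off the console's -y end, 72 mm across the rim, 95 mm tall; origin at the centre of its underside. Leave it alone.

How it is judged:
By the outcome, as a careful person would: the job done as asked, in the order asked, and still so for the second after the job is handed in, with the robot touching nothing.
It also fails if it takes over 51 s, if anything falls off the work surface, if the arm or the gripper's body presses on something with over 40 N, if the wrist force passes 120 N, or if a joint passes its speed limit or range.

## Working session

There is one attempt and no reset: what is moved stays moved. The work goes in short steps, Python scripts to look and compute and a shell command to move; the robot and the scene stay as the last step left them, time stands still between calls to the robot, and variables do not carry over. Pictures are saved under pics/ and viewed, at most 10 in all, crops included, and the job is handed in when it is done.

```bash
mkdir -p pics; python3 - <<'E'
from station import r, optics
import cv2
for n in("top","side"):
    d=optics.read_camera(n); cv2.imwrite(f"pics/{n}0.png",d["color"][:,:,::-1]); print(n,d["mtx"].tolist(),d["k1"],d["rvec"],d["tvec"])
s=r.observe();print(s["time"],s["position"],s["ee_rot"],s["contact_force"],s["finger_gap"])
E
```

```text
top [[451.2081782150103, 0.0, 326.84445011091253], [0.0, 451.2081782150103, 199.57358033682394], [0.0, 0.0, 1.0]] -0.11858661739223125 [ 2.16503139 -2.15713715  0.1793513 ] [-0.04345274  0.59212156  1.02228488]
side [[488.60729629325334, 0.0, 316.9112491376121], [0.0, 488.60729629325334, 195.64369268673022], [0.0, 0.0, 1.0]] -0.07951621810294716 [ 0.74452801 -2.4268409   1.3443777 ] [0.48281568 0.25278147 0.78418498]
0.1 [ 0.25059266 -0.57217953  0.20490205] [ 9.78775446e-01  2.04934888e-01 -1.47405313e-04 -5.43473822e-04] [ 0.14091297  0.023199   -0.12042508] 0.09433419102591925
```

View pics/top0.png

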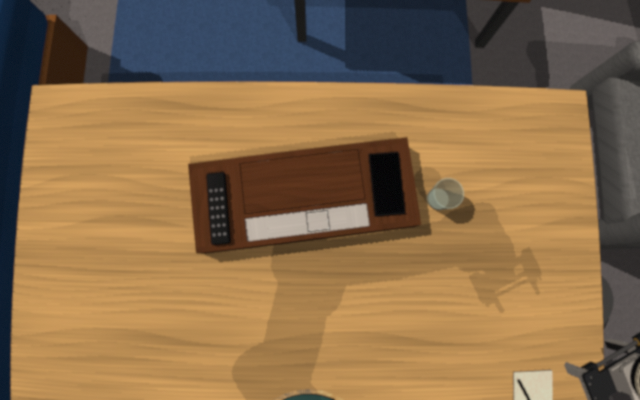

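View pics/side0.png

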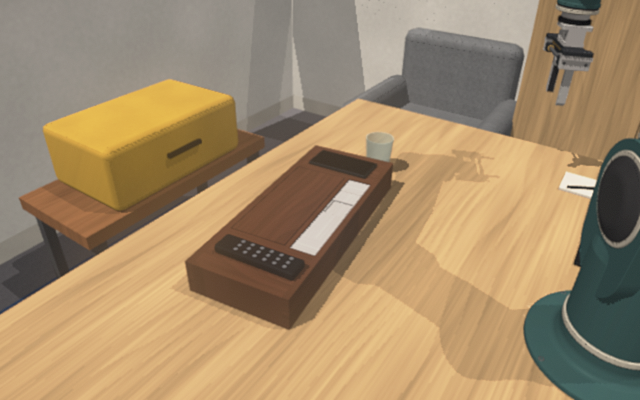

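The top view shows the console: its top-face corners are near (190,164), (407,138), (420,224) and (197,252). The strip runs from about (246,230) to (368,217), with the remote on the left, the phone on the right and the tumbler at (445,195). A crop will give me finer corners.

```bash
python3 - <<'E'
import cv2
i=cv2.imread("pics/top0.png")[130:260,180:430]; cv2.imwrite("pics/crop.png",cv2.resize(i,None,fx=3.2,fy=3.2,interpolation=cv2.INTER_CUBIC))
E
```

```text
(no output)
```

View pics/crop.png

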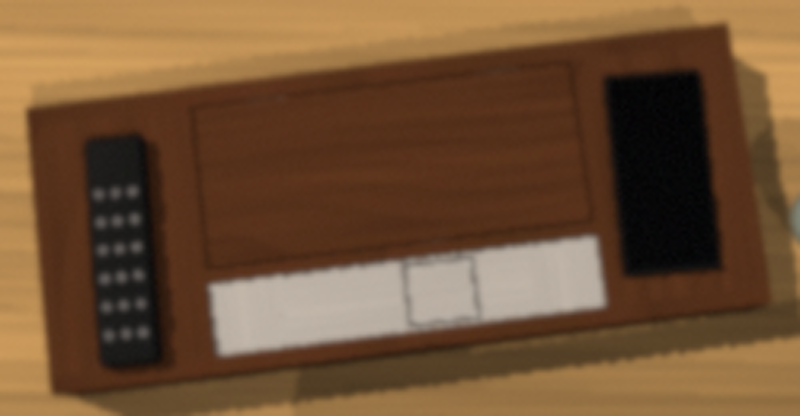

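The crop shows strip corners at crop px (208,284), (598,236), (606,304), (216,356), lid corners at (192,108), (573,63), (592,220), (207,268), and a faint square outline around (442,292). I'll treat that square as a hint only and find the button by touch.

```bash
cat >h.py <<'E'
import numpy as np,cv2
from scipy.spatial.transform import Rotation as R
def rays(d,px):
    px=np.array(px,float); m=d["mtx"]
    k=np.array([d["k1"],0,0,0,0]);u=cv2.undistortPoints(px.reshape(-1,1,2),m,k).reshape(-1,2)
    Rm=cv2.Rodrigues(np.array(d["rvec"]))[0]; c=-Rm.T@d["tvec"]
    return c,np.c_[u,np.ones(len(u))]@Rm
def onz(d,px,z):
    c,v=rays(d,px); return (c+v*((np.asarray(z)-c[2])/v[:,2])[:,None])[:,:2]
E
python3 - <<'E'
from h import *
from station import r,optics
d=optics.read_camera("top")
px=np.array([(208,284),(598,236),(606,304),(216,356),(192,108),(573,63),(592,220),(207,268),(28,110),(727,25),(442,292)])
px=(px+.5)/3.2-.5+[180,130]
z=np.array([.0685]*4+[.07]*6+[.0665])
P=onz(d,px,z)
M=np.array([(-40,140),(-40,-140),(-92,-140),(-92,140),(88,138),(88,-138),(-28,-138),(-28,138),(105,260),(105,-260)])/1e3
Q=P[:10];mq,mm=Q.mean(0),M.mean(0)
U,S,V=np.linalg.svd((M-mm).T@(Q-mq));A=V.T@U.T
t=mq-A@mm;print("yaw",np.degrees(np.arctan2(A[1,0],A[0,0])),"t",t)
print("res mm",((M@A.T+t-Q)*1000).round(1).tolist())
print("outline in console",A.T@(P[10]-t))
for n,p in dict(left=(-.066,.115),mid=(-.066,0),right=(-.066,-.115)).items(): print(n,A@p+t)
s=r.observe();print(s["time"],R.from_quat(s["ee_rot"]).as_matrix().round(3).tolist())
E
```

```text
yaw 7.4616184603169335 t [0.60171253 0.01293337]
res mm [[-0.2, -0.6], [0.1, 1.0], [-2.4, -0.5], [-0.5, -0.4], [-1.0, -0.9], [-0.6, 2.5], [0.3, 0.2], [0.6, -1.8], [1.8, 2.0], [1.8, -1.5]]
outline in console [-0.06603671 -0.02456037]
left [0.52133729 0.11838866]
mid [0.53627142 0.00436247]
right [ 0.55120555 -0.10966371]
0.15 [[0.916, 0.401, -0.0], [0.401, -0.916, 0.001], [-0.0, -0.001, -1.0]]
```

```bash
python3 -m creep '[{"dx":0.65,"dy":1,"rz":-0.9},{"dx":0.65,"dy":1,"rz":-0.9},{"dx":0.65,"dy":1,"rz":-0.9},{"dx":0.65,"dy":1},{"dx":0.65,"dy":1},{"dx":0.65,"dy":1},{"dx":0.65,"dy":1},{"dx":0.65,"dy":1}]' 0
python3 -m creep '[{"dx":0.65,"dy":1},{"dx":0.65,"dy":1},{"dx":0.65,"dy":1},{"dx":0.65,"dy":1},{"dx":0.65,"dy":1},{"dx":0.65,"dy":1},{"dx":0.65,"dy":1},{"dx":0.65,"dy":1}]'
python3 -m creep '[{"dx":0.65,"dy":1},{"dx":0.65,"dy":1},{"dx":0.65,"dy":1},{"dx":0.65,"dy":1},{"dx":0.65,"dy":1},{"dx":0.65,"dy":1,"dz":-0.5},{"dx":0.65,"dy":1,"dz":-1},{"dz":-1}]'
```

```text
invalid input
invalid input
invalid input
```

```bash
python3 -m creep '[{"dx":0.65,"dy":1,"dz":0,"rx":0,"ry":0,"rz":-0.9},{"dx":0.65,"dy":1,"dz":0,"rx":0,"ry":0,"rz":-0.9},{"dx":0.65,"dy":1,"dz":0,"rx":0,"ry":0,"rz":-0.9},{"dx":0.65,"dy":1,"dz":0,"rx":0,"ry":0,"rz":0},{"dx":0.65,"dy":1,"dz":0,"rx":0,"ry":0,"rz":0},{"dx":0.65,"dy":1,"dz":0,"rx":0,"ry":0,"rz":0},{"dx":0.65,"dy":1,"dz":0,"rx":0,"ry":0,"rz":0},{"dx":0.65,"dy":1,"dz":0,"rx":0,"ry":0,"rz":0}]' 0
```

```text
time: 0.95
position: [0.3551, -0.4115, 0.2053]
ee_rot: [0.998, 0.065, -0.0, -0.0]
contact_force: [1.0, -0.5, 0.2]
finger_gap: 0.0335
finger_force: 0.0
```

```bash
python3 -m creep '[{"dx":0.65,"dy":1,"dz":0,"rx":0,"ry":0,"rz":0},{"dx":0.65,"dy":1,"dz":0,"rx":0,"ry":0,"rz":0},{"dx":0.65,"dy":1,"dz":0,"rx":0,"ry":0,"rz":0},{"dx":0.65,"dy":1,"dz":0,"rx":0,"ry":0,"rz":0},{"dx":0.65,"dy":1,"dz":0,"rx":0,"ry":0,"rz":0},{"dx":0.65,"dy":1,"dz":0,"rx":0,"ry":0,"rz":0},{"dx":0.65,"dy":1,"dz":0,"rx":0,"ry":0,"rz":0},{"dx":0.65,"dy":1,"dz":0,"rx":0,"ry":0,"rz":0}]'
python3 -m creep '[{"dx":0.65,"dy":1,"dz":0,"rx":0,"ry":0,"rz":0},{"dx":0.65,"dy":1,"dz":0,"rx":0,"ry":0,"rz":0},{"dx":0.65,"dy":1,"dz":-0.5,"rx":0,"ry":0,"rz":0},{"dx":0.65,"dy":1,"dz":-1,"rx":0,"ry":0,"rz":0},{"dx":0.65,"dy":1,"dz":-1,"rx":0,"ry":0,"rz":0},{"dx":0.65,"dy":1,"dz":-1,"rx":0,"ry":0,"rz":0},{"dx":0.65,"dy":1,"dz":-1,"rx":0,"ry":0,"rz":0},{"dx":0,"dy":0,"dz":-0.5,"rx":0,"ry":0,"rz":0}]'
python3 -m creep '[{"dx":0,"dy":0,"dz":0,"rx":0,"ry":0,"rz":0},{"dx":0,"dy":0,"dz":0,"rx":0,"ry":0,"rz":0}]'
python3 - <<'E'
from station import optics
import cv2
d=optics.read_camera("side"); i=d["color"][100:340,180:500,::-1];cv2.imwrite("pics/s1.png",cv2.resize(i,None,fx=2.4,fy=2.4,interpolation=cv2.INTER_CUBIC))
E
```

```text
time: 1.75
position: [0.459, -0.2516, 0.2053]
ee_rot: [0.998, 0.065, -0.0, -0.0]
contact_force: [0.4, -0.8, -0.0]
finger_gap: 0.0005
finger_force: 0.0
time: 2.55
position: [0.5502, -0.1092, 0.1037]
ee_rot: [0.998, 0.067, -0.001, -0.001]
contact_force: [0.0, 0.7, -0.1]
finger_gap: 0.0003
finger_force: 0.0
time: 2.75
position: [0.5495, -0.1134, 0.1058]
ee_rot: [0.998, 0.065, -0.0, 0.0]
contact_force: [-0.0, -0.0, -0.4]
finger_gap: 0.0001
finger_force: 0.0
```

View pics/s1.png

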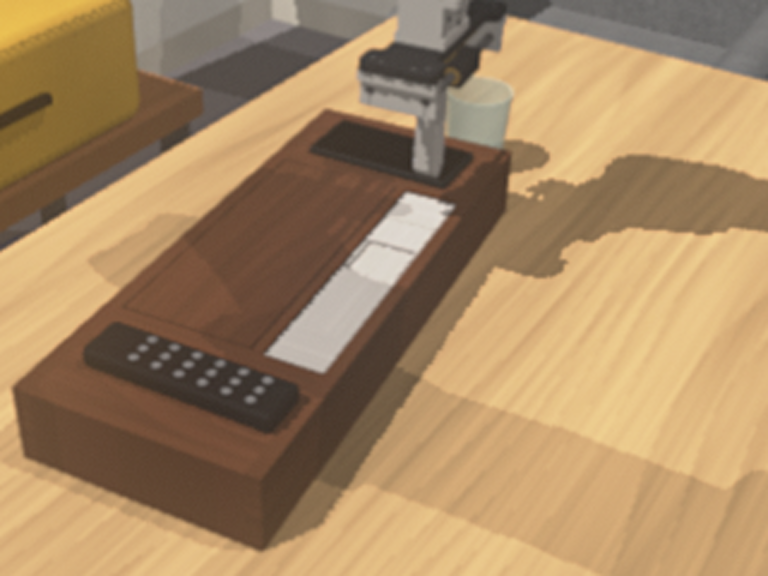

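The tip hangs about 37 mm above the right end piece, clear of the phone and tumbler. I'll lower it gently.

```bash
python3 -m creep '[{"dx":0.05,"dy":0.15,"dz":-0.7,"rx":0,"ry":0,"rz":0},{"dx":0,"dy":0,"dz":-0.6,"rx":0,"ry":0,"rz":0},{"dx":0,"dy":0,"dz":-0.4,"rx":0,"ry":0,"rz":0},{"dx":0,"dy":0,"dz":0,"rx":0,"ry":0,"rz":0},{"dx":0,"dy":0,"dz":0,"rx":0,"ry":0,"rz":0}]'
python3 -m creep '[{"dx":0,"dy":0,"dz":-0.05,"rx":0,"ry":0,"rz":0},{"dx":0,"dy":0,"dz":-0.05,"rx":0,"ry":0,"rz":0},{"dx":0,"dy":0,"dz":0,"rx":0,"ry":0,"rz":0}]'
python3 -m creep '[{"dx":0,"dy":0,"dz":-0.05,"rx":0,"ry":0,"rz":0},{"dx":0,"dy":0,"dz":0,"rx":0,"ry":0,"rz":0},{"dx":0,"dy":0,"dz":0,"rx":0,"ry":0,"rz":0}]'
```

```text
time: 3.3
position: [0.5507, -0.1095, 0.0713]
ee_rot: [0.998, 0.065, -0.0, -0.0]
contact_force: [0.1, -0.2, 0.8]
finger_gap: 0.0008
finger_force: 0.0
time: 3.6
position: [0.5508, -0.1095, 0.0695]
ee_rot: [0.998, 0.065, 0.0, 0.0]
contact_force: [-0.0, -0.5, 0.3]
finger_gap: 0.0002
finger_force: 0.0
time: 3.9
position: [0.5507, -0.1094, 0.0684]
ee_rot: [0.998, 0.065, -0.0, -0.0]
contact_force: [-0.5, 0.0, -0.4]
finger_gap: 0.0005
finger_force: 0.0
```

```bash
python3 -m creep '[{"dx":0,"dy":0,"dz":-0.05,"rx":0,"ry":0,"rz":0},{"dx":0,"dy":0,"dz":0,"rx":0,"ry":0,"rz":0},{"dx":0,"dy":0,"dz":0,"rx":0,"ry":0,"rz":0}]'
python3 -m creep '[{"dx":0,"dy":0,"dz":-0.05,"rx":0,"ry":0,"rz":0},{"dx":0,"dy":0,"dz":0,"rx":0,"ry":0,"rz":0},{"dx":0,"dy":0,"dz":0,"rx":0,"ry":0,"rz":0}]'
```

```text
time: 4.2
position: [0.5507, -0.1095, 0.0674]
ee_rot: [0.998, 0.065, -0.0, -0.0]
contact_force: [-0.2, -0.6, -0.4]
finger_gap: 0.0006
finger_force: 0.0
time: 4.5
position: [0.5508, -0.1095, 0.0672]
ee_rot: [0.998, 0.065, 0.0, 0.0]
contact_force: [-6.5, 1.6, 16.7]
finger_gap: 0.0008
finger_force: 8.2
```

Contact at z 0.0672, as expected for the end piece (67 mm). I'll ease off to a light touch and slide along the centre line.

```bash
python3 -m creep '[{"dx":0,"dy":0,"dz":0.025,"rx":0,"ry":0,"rz":0},{"dx":-0.026,"dy":0.2,"dz":0,"rx":0,"ry":0,"rz":0},{"dx":-0.026,"dy":0.2,"dz":0,"rx":0,"ry":0,"rz":0},{"dx":-0.026,"dy":0.2,"dz":0,"rx":0,"ry":0,"rz":0},{"dx":0,"dy":0,"dz":0,"rx":0,"ry":0,"rz":0}]'
python3 -m creep '[{"dx":-0.026,"dy":0.2,"dz":0,"rx":0,"ry":0,"rz":0},{"dx":-0.026,"dy":0.2,"dz":0,"rx":0,"ry":0,"rz":0},{"dx":-0.026,"dy":0.2,"dz":0,"rx":0,"ry":0,"rz":0},{"dx":-0.026,"dy":0.2,"dz":0,"rx":0,"ry":0,"rz":0},{"dx":-0.026,"dy":0.2,"dz":0,"rx":0,"ry":0,"rz":0},{"dx":-0.026,"dy":0.2,"dz":0,"rx":0,"ry":0,"rz":0},{"dx":0,"dy":0,"dz":0,"rx":0,"ry":0,"rz":0}]'
python3 -m creep '[{"dx":0,"dy":0,"dz":-0.025,"rx":0,"ry":0,"rz":0},{"dx":0,"dy":0,"dz":0,"rx":0,"ry":0,"rz":0},{"dx":0,"dy":0,"dz":0,"rx":0,"ry":0,"rz":0}]'
```

```text
time: 5.0
position: [0.5496, -0.0972, 0.0673]
ee_rot: [0.998, 0.065, 0.0, 0.0]
contact_force: [-1.2, -0.6, 7.1]
finger_gap: 0.0009
finger_force: 3.3
time: 5.7
position: [0.5459, -0.0726, 0.0668]
ee_rot: [0.998, 0.065, -0.0, -0.0]
contact_force: [0.4, -0.1, 2.1]
finger_gap: 0.0007
finger_force: 0.7
time: 6.0
position: [0.546, -0.0727, 0.0668]
ee_rot: [0.998, 0.065, -0.0, -0.0]
contact_force: [-4.1, 4.6, 11.1]
finger_gap: 0.0005
finger_force: 5.6
```

```bash
python3 -m creep '[{"dx":0,"dy":0,"dz":0.01,"rx":0,"ry":0,"rz":0},{"dx":-0.026,"dy":0.2,"dz":0,"rx":0,"ry":0,"rz":0},{"dx":-0.026,"dy":0.2,"dz":0,"rx":0,"ry":0,"rz":0},{"dx":0,"dy":0,"dz":0,"rx":0,"ry":0,"rz":0}]'
python3 -m creep '[{"dx":-0.026,"dy":0.2,"dz":0,"rx":0,"ry":0,"rz":0},{"dx":-0.026,"dy":0.2,"dz":0,"rx":0,"ry":0,"rz":0},{"dx":0,"dy":0,"dz":0,"rx":0,"ry":0,"rz":0}]'
python3 -m creep '[{"dx":-0.026,"dy":0.2,"dz":0,"rx":0,"ry":0,"rz":0},{"dx":-0.026,"dy":0.2,"dz":0,"rx":0,"ry":0,"rz":0},{"dx":0,"dy":0,"dz":0,"rx":0,"ry":0,"rz":0}]'
```

```text
time: 6.4
position: [0.5452, -0.0651, 0.0668]
ee_rot: [0.998, 0.065, 0.0, 0.0]
contact_force: [-1.4, -0.1, 6.5]
finger_gap: 0.0006
finger_force: 3.0
time: 6.7
position: [0.5441, -0.0571, 0.0668]
ee_rot: [0.998, 0.065, 0.0, -0.0]
contact_force: [0.1, 0.9, 5.4]
finger_gap: 0.0006
finger_force: 3.0
time: 7.0
position: [0.5431, -0.0491, 0.0668]
ee_rot: [0.998, 0.065, 0.0, 0.0]
contact_force: [-0.4, 0.7, 5.2]
finger_gap: 0.0006
finger_force: 3.0
```

```bash
python3 -m creep '[{"dx":-0.026,"dy":0.2,"dz":0,"rx":0,"ry":0,"rz":0},{"dx":0,"dy":0,"dz":0,"rx":0,"ry":0,"rz":0}]'
python3 -m creep '[{"dx":-0.026,"dy":0.2,"dz":0,"rx":0,"ry":0,"rz":0},{"dx":0,"dy":0,"dz":0,"rx":0,"ry":0,"rz":0}]'
```

```text
time: 7.2
position: [0.5425, -0.0451, 0.0667]
ee_rot: [0.998, 0.065, 0.0, -0.0]
contact_force: [-0.2, -0.4, 6.6]
finger_gap: 0.0005
finger_force: 2.8
time: 7.4
position: [0.5416, -0.0407, 0.0664]
ee_rot: [0.998, 0.065, -0.0, -0.0]
contact_force: [-0.5, 0.2, 0.2]
finger_gap: 0.0003
finger_force: 0.0
```

Support vanished at console y ≈ -48 mm, which marks the button's edge and agrees with the outline seen. I'll move about 21 mm further over the plate.

```bash
python3 -m creep '[{"dx":-0.026,"dy":0.2,"dz":0,"rx":0,"ry":0,"rz":0},{"dx":-0.026,"dy":0.2,"dz":0,"rx":0,"ry":0,"rz":0},{"dx":-0.026,"dy":0.2,"dz":0,"rx":0,"ry":0,"rz":0},{"dx":-0.026,"dy":0.2,"dz":0,"rx":0,"ry":0,"rz":0},{"dx":-0.026,"dy":0.2,"dz":0,"rx":0,"ry":0,"rz":0},{"dx":0,"dy":0,"dz":0,"rx":0,"ry":0,"rz":0}]'
python3 -m creep '[{"dx":0,"dy":0,"dz":-0.1,"rx":0,"ry":0,"rz":0},{"dx":0,"dy":0,"dz":-0.05,"rx":0,"ry":0,"rz":0},{"dx":0,"dy":0,"dz":0,"rx":0,"ry":0,"rz":0}]'
```

```text
time: 8.0
position: [0.5392, -0.0208, 0.0667]
ee_rot: [0.998, 0.065, -0.0, -0.0]
contact_force: [-0.1, -0.4, -0.2]
finger_gap: 0.0004
finger_force: 0.0
time: 8.3
position: [0.5394, -0.0215, 0.0636]
ee_rot: [0.998, 0.065, 0.0, -0.0]
contact_force: [1.0, 0.6, 1.1]
finger_gap: 0.0006
finger_force: 0.7
```

The tip has sunk past the strip level and the plate gives softly. Now I'll press it in.

```bash
python3 -m creep '[{"dx":0,"dy":0,"dz":-0.05,"rx":0,"ry":0,"rz":0},{"dx":0,"dy":0,"dz":-0.05,"rx":0,"ry":0,"rz":0},{"dx":0,"dy":0,"dz":0,"rx":0,"ry":0,"rz":0}]'
python3 -m creep '[{"dx":0,"dy":0,"dz":-0.05,"rx":0,"ry":0,"rz":0},{"dx":0,"dy":0,"dz":-0.02,"rx":0,"ry":0,"rz":0},{"dx":0,"dy":0,"dz":0,"rx":0,"ry":0,"rz":0},{"dx":0,"dy":0,"dz":0,"rx":0,"ry":0,"rz":0},{"dx":0,"dy":0,"dz":0,"rx":0,"ry":0,"rz":0}]'
python3 - <<'E'
from station import optics
import cv2
d=optics.read_camera("side"); i=d["color"][40:340,130:500,::-1];cv2.imwrite("pics/s2.png",cv2.resize(i,None,fx=2,fy=2,interpolation=cv2.INTER_CUBIC))
E
```

```text
time: 8.6
position: [0.5393, -0.0216, 0.0615]
ee_rot: [0.998, 0.065, -0.0, -0.0]
contact_force: [0.2, 0.0, 1.3]
finger_gap: 0.0006
finger_force: 0.5
time: 9.1
position: [0.5393, -0.0215, 0.0603]
ee_rot: [0.998, 0.065, -0.0, -0.0]
contact_force: [0.3, -0.0, 5.8]
finger_gap: 0.0006
finger_force: 2.4
```

View pics/s2.png

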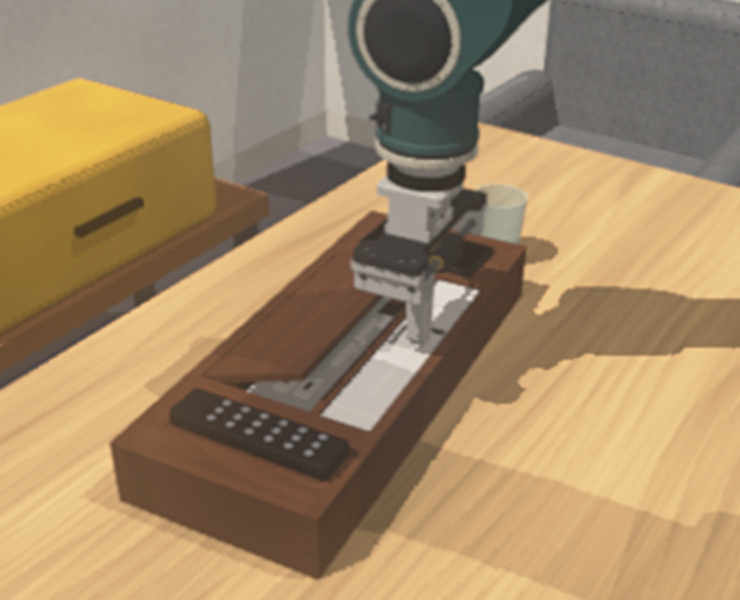

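The lid has sprung free and is swinging up. I'll lift straight off the button, then draw back towards the robot and up.

```bash
python3 -m creep '[{"dx":0,"dy":0,"dz":0.3,"rx":0,"ry":0,"rz":0},{"dx":0,"dy":0,"dz":0.6,"rx":0,"ry":0,"rz":0},{"dx":-0.4,"dy":0,"dz":0.6,"rx":0,"ry":0,"rz":0},{"dx":-0.7,"dy":0,"dz":0.6,"rx":0,"ry":0,"rz":0},{"dx":-0.8,"dy":0,"dz":0.6,"rx":0,"ry":0,"rz":0},{"dx":-0.8,"dy":0,"dz":0.6,"rx":0,"ry":0,"rz":0},{"dx":-0.8,"dy":0,"dz":0.6,"rx":0,"ry":0,"rz":0},{"dx":-0.8,"dy":0,"dz":0.6,"rx":0,"ry":0,"rz":0}]'
python3 -m creep '[{"dx":-0.5,"dy":0,"dz":0.6,"rx":0,"ry":0,"rz":0},{"dx":-0.5,"dy":0,"dz":0.6,"rx":0,"ry":0,"rz":0},{"dx":0,"dy":0,"dz":0.5,"rx":0,"ry":0,"rz":0},{"dx":0,"dy":0,"dz":0.3,"rx":0,"ry":0,"rz":0},{"dx":0,"dy":0,"dz":0,"rx":0,"ry":0,"rz":0},{"dx":0,"dy":0,"dz":0,"rx":0,"ry":0,"rz":0},{"dx":0,"dy":0,"dz":0,"rx":0,"ry":0,"rz":0},{"dx":0,"dy":0,"dz":0,"rx":0,"ry":0,"rz":0}]'
for i in 1 2 ; do :; done
python3 -m creep '[{"dx":0,"dy":0,"dz":0,"rx":0,"ry":0,"rz":0},{"dx":0,"dy":0,"dz":0,"rx":0,"ry":0,"rz":0},{"dx":0,"dy":0,"dz":0,"rx":0,"ry":0,"rz":0},{"dx":0,"dy":0,"dz":0,"rx":0,"ry":0,"rz":0},{"dx":0,"dy":0,"dz":0,"rx":0,"ry":0,"rz":0},{"dx":0,"dy":0,"dz":0,"rx":0,"ry":0,"rz":0},{"dx":0,"dy":0,"dz":0,"rx":0,"ry":0,"rz":0},{"dx":0,"dy":0,"dz":0,"rx":0,"ry":0,"rz":0}]'
python3 -m creep '[{"dx":0,"dy":0,"dz":0,"rx":0,"ry":0,"rz":0},{"dx":0,"dy":0,"dz":0,"rx":0,"ry":0,"rz":0},{"dx":0,"dy":0,"dz":0,"rx":0,"ry":0,"rz":0},{"dx":0,"dy":0,"dz":0,"rx":0,"ry":0,"rz":0},{"dx":0,"dy":0,"dz":0,"rx":0,"ry":0,"rz":0},{"dx":0,"dy":0,"dz":0,"rx":0,"ry":0,"rz":0},{"dx":0,"dy":0,"dz":0,"rx":0,"ry":0,"rz":0},{"dx":0,"dy":0,"dz":0,"rx":0,"ry":0,"rz":0}]'
python3 -m creep '[{"dx":0,"dy":0,"dz":0,"rx":0,"ry":0,"rz":0},{"dx":0,"dy":0,"dz":0,"rx":0,"ry":0,"rz":0},{"dx":0,"dy":0,"dz":0,"rx":0,"ry":0,"rz":0},{"dx":0,"dy":0,"dz":0,"rx":0,"ry":0,"rz":0},{"dx":0,"dy":0,"dz":0,"rx":0,"ry":0,"rz":0},{"dx":0,"dy":0,"dz":0,"rx":0,"ry":0,"rz":0},{"dx":0,"dy":0,"dz":0,"rx":0,"ry":0,"rz":0},{"dx":0,"dy":0,"dz":0,"rx":0,"ry":0,"rz":0}]'
python3 - <<'E'
from station import optics
import cv2,numpy as np
a=optics.read_camera("side")["color"][20:340,130:500,::-1];b=optics.read_camera("top")["color"][90:300,150:520,::-1]
cv2.imwrite("pics/end.png",np.vstack([a,b]))
E
```

```text
time: 9.95
position: [0.4524, -0.0214, 0.1513]
ee_rot: [0.998, 0.065, 0.0, -0.0]
contact_force: [0.5, 0.0, -0.1]
finger_gap: 0.0001
finger_force: 0.0
time: 10.75
position: [0.4332, -0.0214, 0.1898]
ee_rot: [0.998, 0.065, -0.0, -0.0]
contact_force: [0.6, -0.3, -0.0]
finger_gap: 0.0006
finger_force: 0.0
time: 11.55
position: [0.4333, -0.0215, 0.1902]
ee_rot: [0.998, 0.065, 0.0, -0.0]
contact_force: [0.1, -0.5, 0.8]
finger_gap: 0.0004
finger_force: 0.0
time: 12.35
position: [0.4333, -0.0215, 0.1902]
ee_rot: [0.998, 0.065, -0.0, -0.0]
contact_force: [-0.0, 0.1, -0.1]
finger_gap: 0.0004
finger_force: 0.0
time: 13.15
position: [0.4333, -0.0215, 0.1902]
ee_rot: [0.998, 0.065, -0.0, -0.0]
contact_force: [-0.3, -0.5, -0.4]
finger_gap: 0.0001
finger_force: 0.0
```

View pics/end.png

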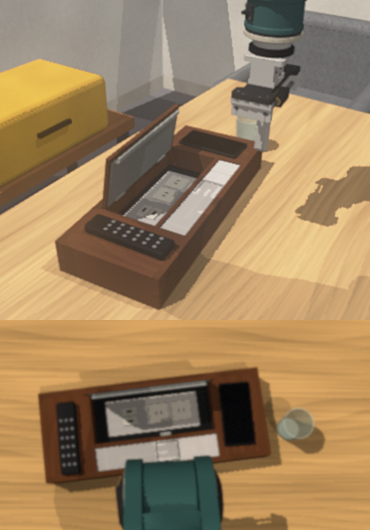

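The lid stands nearly upright, the remote, phone and tumbler haven't moved, and the hand is clear. I'll wait another second to check that the lid has settled, then hand in.

```bash
python3 -m creep '[{"dx":0,"dy":0,"dz":0,"rx":0,"ry":0,"rz":0},{"dx":0,"dy":0,"dz":0,"rx":0,"ry":0,"rz":0},{"dx":0,"dy":0,"dz":0,"rx":0,"ry":0,"rz":0},{"dx":0,"dy":0,"dz":0,"rx":0,"ry":0,"rz":0},{"dx":0,"dy":0,"dz":0,"rx":0,"ry":0,"rz":0},{"dx":0,"dy":0,"dz":0,"rx":0,"ry":0,"rz":0},{"dx":0,"dy":0,"dz":0,"rx":0,"ry":0,"rz":0},{"dx":0,"dy":0,"dz":0,"rx":0,"ry":0,"rz":0}]' | head -1
python3 - <<'E'
from station import optics,workorder
import cv2,numpy as np
a=optics.read_camera("side")["color"][20:340,130:500,::-1].astype(int)
p=cv2.imread("pics/end.png")[:320].astype(int)
n=(abs(a-p).max(2)>25).sum();print("changed px",n)
if n<20: print(workorder.finish_job())
E
```

```text
time: 14.05
changed px 0
the job is handed in; nothing more can be done
None
```

The lid is standing open and settled: I felt along from the strip's right end, found the button at about console y -25 mm, pressed and released it, and handed the job in at about 14 s with the hand clear and the phone, remote and tumbler untouched.

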